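# Seat the specimen carrier on the stage's hidden pin and hold it down

## Robot

A 6-joint arm with a two-finger parallel gripper is mounted at the origin on the work surface. World frame = base frame: x ahead of the robot, y to its left, z up, the work surface at z = 0. Lengths are in m, angles in degrees, forces in N, time in s.
With the tool pointing down it reaches from about 0.375 to 0.975 m from the base axis. Payload 3.8 kg.
Tool frame: the origin (TCP) lies midway between the tips of the shut fingers; the grasp point (between the pads) lies 19 mm behind it; z points along the fingers, y is the line along which they close (so a half turn about z gives the same grasp; the last joint's range is limited). The gripper opens to 85 mm and grips with 20 to 120 N. Pads are 22 mm wide; open, the fingers measure 114 mm over their backs; the gripper's body (76 mm by 85 mm) begins 54 mm behind the grasp point. The pads swing forward as they close: fully open they stand 13 mm farther back than shut.
Start: joints at [74.376, 15.12, 91.902, -0, 72.978, -2.114], TCP at [0.158, 0.656, 0.231] pointing down, gripper open.
Joint ranges: [-150.88, 150.88], [-54.13, 125.18], [17.81, 147.31], [-75.09, 255.09], [0, 152.58], [-146.25, 146.25]. Speed limits (degrees/s): [147.25, 147.25, 180, 180, 180, 180].

## Interface

Orientations are given as [roll, pitch, yaw] about the fixed x, y, z axes, in that order (R = Rz(yaw) Ry(pitch) Rx(roll)).
In Python, from cell import ctrl, imaging, finish_job gives the robot as it stands (ctrl), with the cameras (imaging) and the job as plain functions.
- The arm moves only by the shell command python3 shift.py 'ROWS' [FORCE]. ROWS is a JSON object whose key "segments" holds a list of rows, 1 to 20 of them, each of 7 numbers: dx, dy, dz in m, then a rotation vector rx, ry, rz in degrees, then the finger opening in m; each row shifts and turns the commanded pose from where the row before left it, along the tool's axes as they then stand; what a row does not reach is not made up. A row lasts 1/12 s, in which the tool goes at most 0.0417 m and 7.16 degrees, less where a joint would pass 70% of its speed; a pose out of reach is approached as far as the arm can. The fingers move at their own pace and stop on an object; FORCE is the grip in N (left out, the last holds). Time passes only in rows, so rows that do not move let the fingers close. It prints the time, the measured TCP pose, the force, the opening and the grip force at its end. Input that does not fit is refused with a message, and nothing moves.
- ctrl.get_obs(): the state, without advancing time (a new reading comes with each control period).
- imaging.grab_frame(name): name is "scene" or "top" or "wrist"; returns the picture (384x512x3 uint8, red, green, blue); there is no depth.
- imaging.calibration(name): a dict with "K" (3x3 intrinsics, pixels), "distortion" ([k1, k2, p1, p2, k3] as OpenCV has them; the pictures are not rectified), "pose" (4x4, takes a point from camera to world coordinates). Camera axes: x right, y up, looking along -z (the intrinsics and any distortion apply to the point x, -y, -z); pixel columns grow to the right and rows downward; lengths in m; the calibration is good to about 2 mm. A picture is of the moment at which its call begins: read the wrist's pose just before it. calibration takes no time and is no camera call; for the wrist camera it gives the pose at the moment of the call.
- finish_job(): hands the job in; it is judged then, once.
The state is a dict: "time": time; "joints": joint angles; "qd": joint speeds; "joint_efforts": joint torques, N m; "tool_pos": TCP position; "eef_rot": TCP orientation; "force": force on the tool from outside, world axes, zero at the start; "torque": the same for the moment, N m; "finger_gap": finger opening in m; "finger_force": force on a finger pad.
Only numpy, scipy, OpenCV 4.12 (cv2) and the standard library are available. Lean on these libraries where they do the work, as an engineer would, in place of code of your own. Each camera call takes 0.05 s, during which the arm holds its last target. There are 200 camera calls.

## Task

Pick up the specimen carrier (the black rectangular plate with the upright metal grip, carrying a rusty ring and a round mount) and bring it between the two guide rails of the white specimen stage, then slide it along until the socket in its underside drops over the stage's locating pin. Press it down until the sprung table under it is fully home, and finish still holding it pressed down there with the gripper, as if for a colleague to tighten the clamps. Leave the other things on the bench where they are.

Things in the scene. Friction and masses are not known exactly. Their poses are not given: they have to be found in the camera images.
- carrier: The specimen carrier: black plate 130 (x) x 70 (y) x 20 (z) mm, about 0.33 kg, flat on the bench. Origin: centre of its underside; z up, x along its length. A rusty ring 36 mm across, 18 high is fixed on the plate 42 mm towards +x, a brown round mount 30 mm across, 10 high, 42 mm towards -x. It fits the stage either way round.
- carrier_grip (a point): Centre of the aluminium grip rib on the carrier's middle, 36 mm above the underside. The rib is 36 long (carrier's x) x 20 thick (y) x 32 high, from the plate's top (20 mm) to 52 mm above the underside: grip it from above across y.
- carrier_socket (a point): Centre of the mouth of the blind socket in the carrier's underside, at the carrier's origin: 16 (x) x 20 (y) mm, 14 deep, mouth chamfered 1.5 mm. Hidden from above.
- stage: The specimen stage, fixed to the bench: white base 200 (x) x 110 (y) x 30 high with two black knobs out of its -y side. Origin: centre of its underside; x runs along the guide rails. Two aluminium rails along x, inner faces at y = +-39 mm (4 mm play each side of the carrier), tops 57 mm above the bench.
- stage_slot (a point): Middle of the slot in the sprung table, at its top face when up, 45 mm above the stage's underside. The black table, 150 x 72 mm, fills the space between the rails. The carrier's underside is 52 mm above the bench while riding on the pin, 45 mm when dropped over it, 40 mm when pressed home.
- stage_pin_range (a point): NOT the pin itself: centre of its possible range, over the stage's centre at pin-top height, 52 mm above the bench. The fixed steel pin, 12 mm thick, 1.5 mm chamfer, stands on the slot's centre line (y = 0) anywhere from x = -20 to +20 mm; its place is not reported. See it before covering it, or slide the carrier with light pressure until it drops.
- table_spring (a joint): How far the stage's sprung table is pressed down, in m: 0 up, 0.005 fully home against its stop. Its springs carry the carrier's weight without sinking; bringing it home takes a hand push that grows from about 3 N to about 10 N over the travel.
- mount_a: Bystander: black round resin mount, 32 mm across, 22 high, beyond the middle of the work area. Origin: centre of underside.
- mount_b: Bystander: the same kind of black round resin mount, 32 mm across, 22 high, nearer to the robot. Origin: centre of underside.
- jar: Bystander: amber glass jar with lid, 56 mm across, 75 high, beyond the work area. Origin: centre of underside.
- dish: Bystander: shallow glass dish, 90 mm across, 16 high, beyond the work area. Origin: centre of underside.
- disc_plate: Bystander: round black holder plate 90 mm across, 10 thick, with a round knob 18 mm across rising to 32 mm; to the robot's right. Origin: centre of underside.
- ring_cut: Bystander: loose rusty pipe ring, 48 mm across, 26 high; to the robot's left. Origin: centre of underside.
- driver: Bystander: screwdriver 160 mm long lying on the bench near the robot, to its right. Origin: centre of its underside, x along its length.

How it is judged:
By the outcome, as a careful person would: the job done as asked, in the order asked, and still so for the second after the job is handed in, while the arm keeps its last pose, push and grip.
It also fails if it takes over 64 s, if anything falls off the work surface, if the arm or the gripper's body presses on something with over 40 N, if the wrist force passes 120 N, or if a joint passes its speed limit or range.

## Working session

There is one attempt and no reset: what is moved stays moved. The work goes in short steps, Python scripts to look and compute and a shell command to move; the robot and the scene stay as the last step left them, time stands still between calls to the robot, and variables do not carry over. Pictures are saved under pics/ and viewed, at most 10 in all, crops included, and the job is handed in when it is done.

```bash
ls; mkdir -p pics; python3 - <<'E'
from cell import ctrl, imaging, finish_job
import cv2
for n in("top","scene"):
    f=imaging.grab_frame(n); cv2.imwrite(f"pics/{n}0.png",f[:,:,::-1])
    c=imaging.calibration(n); print(n,c)
print(ctrl.get_obs())
E
```

```text
cell.py
pics
shift.py
top {'K': array([[374.36966033,   0.        , 258.252669  ],
       [  0.        , 374.36966033, 194.66014182],
       [  0.        ,   0.        ,   1.        ]]), 'distortion': array([0.01355544, 0.        , 0.        , 0.        , 0.        ]), 'pose': array([[ 0.00500719,  0.98201681, -0.18872711,  0.34694844],
       [-0.99988261,  0.00218369, -0.01516568,  0.00643137],
       [-0.01448083,  0.18878089,  0.98191246,  1.13466227],
       [ 0.        ,  0.        ,  0.        ,  1.        ]])}
scene {'K': array([[498.90323179,   0.        , 259.04772134],
       [  0.        , 498.90323179, 189.793101  ],
       [  0.        ,   0.        ,   1.        ]]), 'distortion': array([0.06387144, 0.        , 0.        , 0.        , 0.        ]), 'pose': array([[-0.53528177, -0.68363347,  0.49610351,  1.28334973],
       [ 0.84452125, -0.44430326,  0.29896231,  0.46881324],
       [ 0.01603977,  0.57899904,  0.81517044,  1.27933949],
       [ 0.        ,  0.        ,  0.        ,  1.        ]])}
{'time': 0.1, 'joints': array([ 7.43735628e+01,  1.51651155e+01,  9.19753253e+01, -4.18601602e-04,
        7.29779140e+01, -2.11218491e+00]), 'qd': array([ 0.00663092, -0.09051749, -0.2566988 ,  0.0635792 , -0.01380601,
        0.088365  ]), 'joint_efforts': array([ 1.01782509e-03, -5.16695881e+01, -3.68592954e+01,  1.27375392e-04,
        6.08845032e-03, -1.87504207e-05]), 'tool_pos': array([0.15753686, 0.65566103, 0.23006545]), 'eef_rot': array([-1.79881711e+02, -3.96237379e-03,  1.66485867e+02]), 'force': array([ 0.02636378, -0.35579452,  0.34848303]), 'torque': array([0.00107028, 0.00374946, 0.0062158 ]), 'finger_force': 0.0, 'finger_gap': 0.08504037562632827}
```

View pics/top0.png

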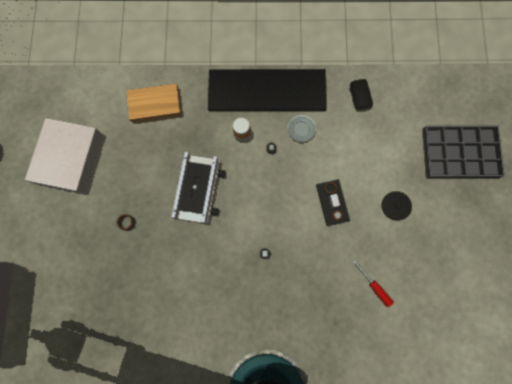

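View pics/scene0.png

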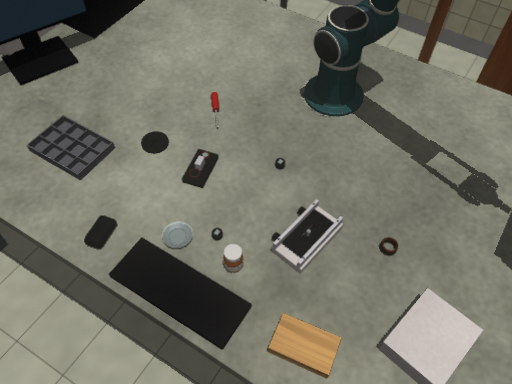

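The top view shows the carrier at about (333,202) and the stage at about (197,188), with a bright pin dot near (195,187). Next come the helpers and rough poses.

```bash
cat > h.py <<'E'
import numpy as np, cv2
from cell import ctrl, imaging, finish_job
from scipy.spatial.transform import Rotation as R
def ray(c,uv,z):
    """pixels (N,2) -> world points on the plane at height z"""
    p=cv2.undistortPoints(np.float64(uv).reshape(-1,1,2),c["K"],c["distortion"])[:,0]
    d=np.c_[p[:,0],-p[:,1],-np.ones(len(p))]@c["pose"][:3,:3].T
    o=c["pose"][:3,3]
    return o+d*((z-o[2])/d[:,2])[:,None]
def tool(dw,o=None):
    """world displacement -> tool axes"""
    o=o or ctrl.get_obs()
    return R.from_euler("xyz",o["eef_rot"],degrees=True).inv().apply(dw)
E
python3 - <<'E'
from h import *
im=cv2.imread("pics/top0.png"); c=imaging.calibration("top")
g=cv2.cvtColor(im,cv2.COLOR_BGR2GRAY)
def reg(m,x0,y0,x1,y1):
    k=np.zeros_like(m);k[y0:y1,x0:x1]=m[y0:y1,x0:x1]
    cs,_=cv2.findContours(k,cv2.RETR_EXTERNAL,cv2.CHAIN_APPROX_NONE)
    return max(cs,key=cv2.contourArea)
m=(g<60).astype(np.uint8)*255
m=cv2.morphologyEx(m,cv2.MORPH_CLOSE,np.ones((5,5)))
def rep(n,ct,z):
    w=ray(c,ct[:,0],z)[:,:2].astype(np.float32)*1000
    print(n,cv2.minAreaRect(w))
rep("carrier",reg(m,305,170,365,235),.02)
w=(g>150).astype(np.uint8)*255; w=cv2.morphologyEx(w,cv2.MORPH_CLOSE,np.ones((5,5)))
rep("stage",reg(w,165,140,228,232),.05)
a=cv2.resize(im[140:240,160:230],None,fx=5,fy=5,interpolation=cv2.INTER_CUBIC)
b=cv2.resize(im[160:260,300:370],None,fx=5,fy=5,interpolation=cv2.INTER_CUBIC)
cv2.imwrite("pics/crop0.png",np.hstack([a,b]))
print(imaging.calibration("wrist"))
E
```

```text
carrier ((538.5699462890625, -199.43624877929688), (127.23242950439453, 69.1891098022461), 13.193574905395508)
stage ((580.969970703125, 214.794189453125), (98.81161499023438, 202.1951141357422), 81.10865783691406)
{'K': array([[273.41295282,   0.        , 250.04769433],
       [  0.        , 273.41295282, 193.98570569],
       [  0.        ,   0.        ,   1.        ]]), 'distortion': array([-0.05042931,  0.        ,  0.        ,  0.        ,  0.        ]), 'pose': array([[ 0.2340926 , -0.92408994, -0.30209012,  0.08050917],
       [ 0.97221334,  0.22206807,  0.07407418,  0.67464125],
       [-0.00136663, -0.31103626,  0.95039706,  0.37317121],
       [ 0.        ,  0.        ,  0.        ,  1.        ]])}
```

View pics/crop0.png

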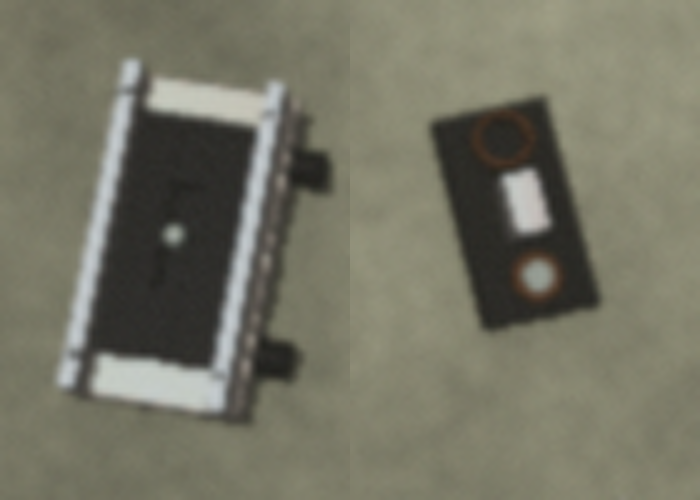

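The pin shows at about (194.2,186.6) in the top picture. The stage's yaw is about -9° and the carrier's about 13°. I'll go over the stage for a close wrist view.

```bash
python3 shift.py '{"segments":[[-0.032,-0.0206,0,0,0,0,0.085],[-0.032,-0.0206,0,0,0,0,0.085],[-0.032,-0.0206,0,0,0,0,0.085],[-0.032,-0.0206,0,0,0,0,0.085],[-0.032,-0.0206,0,0,0,0,0.085],[-0.032,-0.0206,0,0,0,0,0.085],[-0.032,-0.0206,0,0,0,0,0.085],[-0.032,-0.0206,0,0,0,0,0.085],[-0.032,-0.0206,0,0,0,0,0.085],[-0.032,-0.0206,0,0,0,0,0.085],[-0.032,-0.0206,0,0,0,0,0.085],[-0.032,-0.0206,0,0,0,0,0.085],[-0.032,-0.0206,0,0,0,0,0.085],[-0.032,-0.0206,0,0,0,0,0.085],[-0.032,-0.0206,0,0,0,0,0.085],[-0.032,-0.0206,0,0,0,0,0.085],[0,0,0,0,0,0,0.085],[0,0,0,0,0,0,0.085]]}'
python3 - <<'E'
from h import *
import pickle
c=imaging.calibration("wrist"); f=imaging.grab_frame("wrist")
pickle.dump(c,open("w1.pkl","wb")); cv2.imwrite("pics/w1.png",f[:,:,::-1])
o=ctrl.get_obs(); print(o["tool_pos"],o["eef_rot"],o["joints"])
E
```

```text
time: 1.6
tool_pos: [0.5793, 0.2144, 0.2305]
eef_rot: [-180.0, -0.1, 166.3]
force: [-0.0, 0.3, -0.1]
finger_gap: 0.0848
finger_force: 0.0
[0.57836565 0.21552657 0.23048802] [-1.79975968e+02 -9.85663004e-02  1.66371988e+02] [ 1.81080109e+01  9.01505069e+00  9.93037431e+01  3.30655631e-02
  7.17776790e+01 -5.82743641e+01]
```

View pics/w1.png

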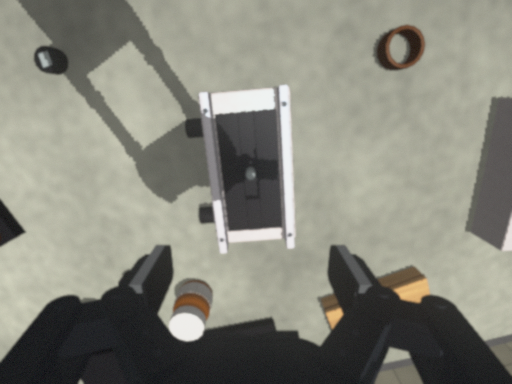

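The wrist view shows the stage between columns 200 and 295 and rows 86 and 252. The pin top is at about (251,173). I'll enlarge that area.

```bash
python3 - <<'E'
from h import *
im=cv2.imread("pics/w1.png")[80:260,190:305]
cv2.imwrite("pics/w1c.png",cv2.resize(im,None,fx=3.33,fy=3.33,interpolation=cv2.INTER_CUBIC))
g=cv2.cvtColor(im,cv2.COLOR_BGR2GRAY)
for r in (45,70,95,125,140): print(r+80,[int(v) for v in g[r,10:110]])
E
```

```text
125 [56, 74, 98, 123, 134, 137, 139, 142, 141, 142, 133, 119, 104, 99, 105, 104, 79, 59, 55, 53, 59, 66, 67, 71, 70, 71, 69, 73, 72, 74, 75, 72, 74, 75, 75, 77, 77, 73, 69, 74, 75, 75, 76, 75, 76, 78, 78, 78, 78, 79, 78, 77, 76, 76, 74, 75, 78, 75, 76, 77, 76, 78, 78, 80, 79, 79, 80, 78, 80, 81, 80, 79, 80, 82, 83, 81, 92, 112, 118, 115, 148, 202, 233, 240, 241, 241, 241, 241, 237, 229, 217, 196, 179, 172, 171, 171, 169, 168, 168, 170]
150 [97, 97, 97, 97, 99, 106, 120, 128, 135, 136, 138, 138, 137, 130, 114, 102, 98, 103, 96, 73, 48, 42, 43, 44, 45, 43, 43, 45, 45, 41, 42, 45, 43, 44, 43, 49, 60, 66, 66, 67, 63, 63, 66, 68, 66, 68, 70, 68, 70, 70, 72, 73, 70, 60, 54, 52, 62, 65, 69, 69, 71, 69, 69, 69, 71, 70, 73, 72, 72, 74, 74, 73, 76, 75, 76, 74, 75, 86, 103, 112, 112, 134, 188, 227, 239, 241, 241, 240, 240, 237, 227, 215, 199, 184, 177, 174, 177, 175, 176, 177]
175 [94, 95, 95, 95, 93, 95, 95, 99, 105, 118, 129, 134, 136, 136, 134, 134, 129, 113, 101, 97, 102, 93, 70, 48, 37, 41, 44, 41, 38, 38, 44, 41, 42, 37, 41, 42, 40, 42, 40, 42, 42, 41, 42, 39, 50, 65, 86, 99, 104, 106, 10
[... 400 characters left out ...]
 61, 61, 61, 63, 59, 62, 60, 62, 61, 61, 62, 61, 63, 65, 61, 64, 61, 66, 64, 63, 62, 60, 61, 65, 64, 64, 63, 67, 64, 66, 67, 65, 65, 63, 67, 65, 67, 67, 66, 70, 71, 83, 105, 119, 122, 152, 208, 232, 239, 240, 240, 239, 235, 228, 217, 200, 182, 173, 172, 169, 168]
220 [79, 59, 55, 54, 57, 55, 57, 59, 58, 58, 59, 57, 62, 86, 134, 190, 222, 233, 236, 236, 237, 234, 221, 183, 145, 139, 135, 109, 78, 63, 60, 62, 60, 61, 61, 62, 63, 62, 62, 64, 60, 61, 62, 65, 63, 63, 62, 59, 60, 59, 65, 61, 64, 61, 64, 63, 65, 63, 61, 62, 63, 61, 64, 63, 66, 64, 66, 64, 62, 66, 64, 64, 64, 64, 65, 65, 64, 65, 62, 66, 69, 85, 106, 117, 127, 171, 219, 235, 239, 239, 239, 238, 234, 225, 207, 185, 174, 171, 171, 170]
```

View pics/w1c.png

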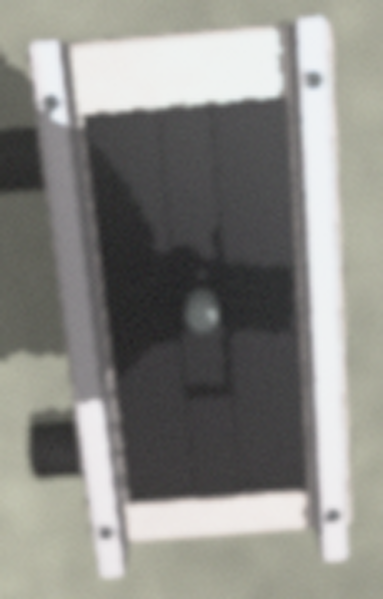

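```bash
cat >> h.py <<'E'
def line(p):
    vx,vy,x,y=cv2.fitLine(np.float32(p[:,:2]),cv2.DIST_L2,0,.01,.01).ravel()
    if vx<0: vx,vy=-vx,-vy
    return np.array([x,y]),np.array([vx,vy])
E
python3 - <<'E'
from h import *
import pickle
c=pickle.load(open("w1.pkl","rb"))
rows=[125,150,175,205,220]
L=ray(c,np.c_[[211,214,217,221.5,223.3],rows],.057)
Rr=ray(c,np.c_[[280.6,281.8,283.1,284.7,285.4],rows],.057)
e=np.array([[45,40],[312,17],[112,577],[336,560]])/3.33+[189.7,79.7]
E=ray(c,e,.057)
pin=ray(c,[[250.7,173.4]],.052)[0]
a,d=line(L);b,d2=line(Rr)
print("yaws",np.degrees(np.arctan2(d[1],d[0])),np.degrees(np.arctan2(d2[1],d2[0])))
u=d+d2;u/=np.linalg.norm(u);n=np.array([-u[1],u[0]])
for q in(a,b):print("lat",q@n)
print("pin",pin,"lat",pin[:2]@n)
print("ends along",E[:,:2]@u, "pin along",pin[:2]@u, "lat",E[:,:2]@n)
top=imaging.calibration("top"); print("pin from top",ray(top,[[194.2,186.6]],.052))
E
```

```text
yaws -8.520231 -8.81701
lat 0.26058587
lat 0.33873868
pin [0.57914785 0.21545294 0.052     ] lat 0.300280554886303
ends along [0.44263348 0.4433611  0.64252784 0.64284719] pin along 0.5400590267227727 lat [0.25671273 0.34446888 0.25511805 0.34351522]
pin from top [[0.57894355 0.21313347 0.052     ]]
```

The two rail edges give a 78.2 mm gap, a yaw of -8.7° and the centreline. The pin is at (0.579,0.2150), about -2.6 mm in stage x. Now to the carrier.

```bash
python3 shift.py '{"segments":[[-0.0053,-0.0375,0,0,0,0,0.085],[-0.0053,-0.0375,0,0,0,0,0.085],[-0.0053,-0.0375,0,0,0,0,0.085],[-0.0053,-0.0375,0,0,0,0,0.085],[-0.0053,-0.0375,0,0,0,0,0.085],[-0.0053,-0.0375,0,0,0,0,0.085],[-0.0053,-0.0375,0,0,0,0,0.085],[-0.0053,-0.0375,0,0,0,0,0.085],[-0.0053,-0.0375,0,0,0,0,0.085],[-0.0053,-0.0375,0,0,0,0,0.085],[-0.0053,-0.0375,0,0,0,0,0.085],[0,0,0,0,0,-6.7,0.085],[0,0,0,0,0,-6.7,0.085],[0,0,0,0,0,-6.7,0.085],[0,0,0,0,0,-6.7,0.085],[0,0,0,0,0,0,0.085],[0,0,0,0,0,0,0.085],[0,0,0,0,0,0,0.085]]}' 40
python3 - <<'E'
from h import *
import pickle
c=imaging.calibration("wrist"); f=imaging.grab_frame("wrist")
pickle.dump(c,open("w2.pkl","wb")); im=f[:,:,::-1].copy(); cv2.imwrite("pics/w2.png",im)
o=ctrl.get_obs(); print(o["tool_pos"],o["eef_rot"],o["joints"])
g=cv2.cvtColor(im,cv2.COLOR_BGR2GRAY)
for z,m,n in((.02,(g<95),"plate"),(.052,(g>175),"rib")):
    m=m.astype(np.uint8)*255; m[235:]=0
    m=cv2.morphologyEx(m,cv2.MORPH_OPEN,np.ones((3,3)))
    cs,_=cv2.findContours(m,cv2.RETR_EXTERNAL,cv2.CHAIN_APPROX_NONE)
    for ct in sorted(cs,key=cv2.contourArea)[-3:]:
        print(n,cv2.contourArea(ct),ct[:,0].mean(0),cv2.minAreaRect(ray(c,ct[:,0],z)[:,:2].astype(np.float32)*1000))
E
```

```text
time: 3.15
tool_pos: [0.5389, -0.1973, 0.2312]
eef_rot: [180.0, -0.0, -166.8]
force: [-1.1, 0.1, -0.5]
finger_gap: 0.0853
finger_force: 0.0
[ 0.53889055 -0.19755241  0.23125077] [ 1.79990783e+02 -2.59900042e-03 -1.66770370e+02] [-2.26225207e+01  4.23446736e+00  1.04529103e+02  6.28234279e-03
  7.12439350e+01 -1.25854171e+02]
plate 1057.0 [289.67073171  18.47560976] ((354.24774169921875, -189.92208862304688), (56.736572265625, 49.43387985229492), 45.09500503540039)
plate 3455.5 [108.42857143 127.95238095] ((530.6963500976562, -386.9151306152344), (85.5361099243164, 86.30386352539062), 54.2076530456543)
plate 4935.0 [246.68027211 164.31972789] ((539.7354736328125, -201.74212646484375), (134.37933349609375, 72.5514907836914), 14.64320182800293)
rib 1628.5 [423.3180212  172.34982332] ((490.35821533203125, 20.169336318969727), (80.54776763916016, 68.0530776977539), 12.791150093078613)
rib 4399.0 [319.518 152.822] ((500.88177490234375, -114.90790557861328), (111.23258209228516, 113.23267364501953), 11.329243659973145)
rib 10904.5 [173.15251799 201.51223022] ((578.6246948242188, -279.19287109375), (123.59933471679688, 292.75616455078125), 13.424196243286133)
```

View pics/w2.png

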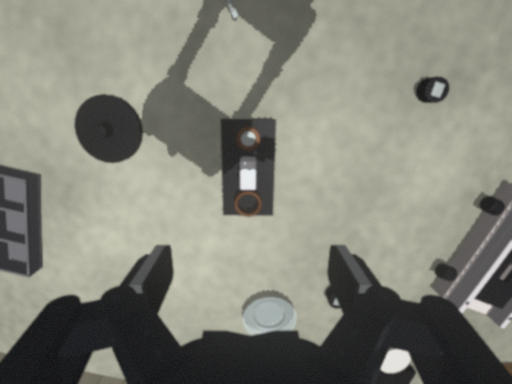

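The wrist view shows the carrier at about (222–275, 119–214), and the rib top is bright at about (248,178). I'll refine both.

```bash
python3 - <<'E'
from h import *
import pickle
c=pickle.load(open("w2.pkl","rb")); g=cv2.cvtColor(cv2.imread("pics/w2.png"),cv2.COLOR_BGR2GRAY)
k=np.zeros_like(g);k[145:200,232:265]=255
m=((g>200)&(k>0)).astype(np.uint8)*255
ct=max(cv2.findContours(m,cv2.RETR_EXTERNAL,cv2.CHAIN_APPROX_NONE)[0],key=cv2.contourArea)
print("ribtop",cv2.boundingRect(ct),cv2.minAreaRect(ray(c,ct[:,0],.052)[:,:2].astype(np.float32)*1000))
gf=g.astype(float)
def cross(p,v,s):  # steepest edge position
    d=np.diff(v)*s; i=int(np.argmax(d)); w=np.clip(d[max(0,i-2):i+3],0,None); return p+max(0,i-2)+.5+(w@np.arange(len(w)))/w.sum()
rl=[182,188,194,200,206]; rr=range(130,210,8)
Lp=ray(c,[[cross(212,gf[r,212:232],-1),r] for r in rl],.02); Rp=ray(c,[[cross(264,gf[r,264:286],1),r] for r in rr],.02)
B=ray(c,[[x,cross(204,gf[204:224,x],1)] for x in range(228,270,5)],.02)
T0=ray(c,[[x,cross(110,gf[110:128,x],-1)] for x in range(228,270,5)],.0)
a,d=line(Lp);b,d2=line(Rp);print("yaw",[np.degrees(np.arctan2(q[1],q[0])) for q in(d,d2)])
u=d2;n=np.array([-u[1],u[0]])
print("lat",Lp[:,:2]@n,Rp[:,:2]@n); print("along far top",(B[:,:2]@u),"near bottom",(T0[:,:2]@u))
la=(np.median(Lp[:,:2]@n)+np.median(Rp[:,:2]@n))/2; al=(np.median(B[:,:2]@u)+np.median(T0[:,:2]@u))/2
print("centre",al*u+la*n)
E
```

```text
ribtop (241, 169, 14, 20) ((545.9313354492188, -198.7729949951172), (23.920879364013672, 15.99902057647705), 13.176302909851074)
yaw [np.float32(13.152658), np.float32(12.757484)]
lat [-0.34926342 -0.34915554 -0.34878277 -0.34894009 -0.34907151] [-0.2799261  -0.27957085 -0.27981288 -0.2796722  -0.27986432 -0.27976289
 -0.27975337 -0.2794892  -0.27983529 -0.27987839]
along far top [0.5492626  0.54924312 0.54972049 0.550025   0.55146687 0.54992152
 0.54954708 0.54935028 0.54936346] near bottom [0.41862938 0.42005353 0.42031082 0.4200902  0.42006425 0.41868069
 0.41828652 0.41837311 0.41865846]
centre [ 0.54159669 -0.19976315]
```

```bash
python3 shift.py '{"segments":[[-0.0017,-0.0028,0.03,0,0,0.2,0.085],[0,0,0.0375,0,0,0,0.085],[0,0,0.0375,0,0,0,0.085],[0,0,0.0375,0,0,0,0.085],[0,0,0.03,0,0,0,0.085],[0,0,0.02,0,0,0,0.085],[0,0,0.0145,0,0,0,0.085],[0,0,0,0,0,0,0.085],[0,0,0,0,0,0,0.085]]}' 70
python3 shift.py '{"segments":[[0,0,0,0,0,0,0.06],[0,0,0,0,0,0,0.05],[0,0,0,0,0,0,0.04],[0,0,0,0,0,0,0.03],[0,0,0,0,0,0,0.025],[0,0,0,0,0,0,0.02],[0,0,0,0,0,0,0.015],[0,0,0,0,0,0,0.01],[0,0,0,0,0,0,0.01],[0,0,0,0,0,0,0.01],[0,0,0,0,0,0,0.01]]}' 70
```

```text
time: 3.95
tool_pos: [0.5404, -0.2002, 0.0235]
eef_rot: [179.9, -0.1, -167.0]
force: [0.7, -0.9, 1.4]
finger_gap: 0.085
finger_force: 0.0
time: 4.87
tool_pos: [0.5414, -0.2006, 0.0251]
eef_rot: [180.0, 0.0, -166.9]
force: [-2.0, 1.8, 6.0]
finger_gap: 0.0189
finger_force: 69.4
```

```bash
python3 shift.py '{"segments":[[0,0,-0.01,0,0,0,0.01],[0,0,-0.03,0,0,0,0.01],[0,0,-0.03,0,0,0,0.01],[0,0,-0.03,0,0,0,0.01],[0,0,-0.02,0,0,0,0.01],[0,0,0,0,0,0,0.01],[0,0,0,0,0,0,0.01]]}'
python3 shift.py '{"segments":[[-0.0092,0.0337,0,0,0,0,0.01],[-0.0092,0.0337,0,0,0,0,0.01],[-0.0092,0.0337,0,0,0,0,0.01],[-0.0092,0.0337,0,0,0,0,0.01],[-0.0092,0.0337,0,0,0,0,0.01],[-0.0092,0.0337,0,0,0,0,0.01],[-0.0092,0.0337,0,0,0,0,0.01],[-0.0092,0.0337,0,0,0,0,0.01],[-0.0092,0.0337,0,0,0,0,0.01],[-0.0092,0.0337,0,0,0,0,0.01],[-0.0092,0.0337,0,0,0,0,0.01],[-0.0092,0.0337,0,0,0,0,0.01],[0,0,0,0,0,5.45,0.01],[0,0,0,0,0,5.45,0.01],[0,0,0,0,0,5.45,0.01],[0,0,0,0,0,5.45,0.01],[0,0,0,0,0,0,0.01],[0,0,0,0,0,0,0.01],[0,0,0,0,0,0,0.01]]}'
python3 - <<'E'
from h import *
import pickle
cw=imaging.calibration("wrist");f=imaging.grab_frame("wrist");pickle.dump(cw,open("w3.pkl","wb"))
cv2.imwrite("pics/w3.png",f[:,:,::-1])
o=ctrl.get_obs(); print(o["tool_pos"],o["eef_rot"],o["force"])
t=np.array([.5573,.2183,o["tool_pos"][2]]);print("tool shift",tool(t-o["tool_pos"],o))
E
```

```text
time: 5.45
tool_pos: [0.5418, -0.2013, 0.1452]
eef_rot: [-179.9, 0.1, -166.9]
force: [0.0, 0.2, -3.7]
finger_gap: 0.019
finger_force: 69.2
time: 7.03
tool_pos: [0.5559, 0.2176, 0.1423]
eef_rot: [-179.9, -0.2, 171.4]
force: [0.9, -0.2, -2.9]
finger_gap: 0.0186
finger_force: 70.0
[0.55628161 0.21764446 0.14287186] [-1.79938484e+02 -1.16697673e-01  1.71383551e+02] [-0.35453883 -0.51445783 -2.63121936]
tool shift [-9.08679082e-04  8.00715887e-04 -2.71046244e-06]
```

View pics/w3.png

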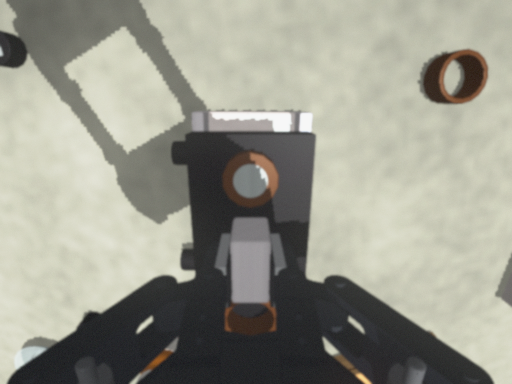

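The carrier is held squarely, with its plate edges at about columns 188 and 315 and its near edge at about row 133. The stage lies below and is aligned. I'll check the plate's offset against the TCP.

```bash
python3 - <<'E'
from h import *
import pickle
c=pickle.load(open("w3.pkl","rb")); g=cv2.cvtColor(cv2.imread("pics/w3.png"),cv2.COLOR_BGR2GRAY).astype(float)
tcp=np.array([.55628,.21764,.14287])
def e(v,s): 
    d=np.diff(cv2.GaussianBlur(v.reshape(-1,1),(1,5),0).ravel())*s; return int(np.argmax(d))+.5
rs=[195,205,215,222,230]
z=tcp[2]-.0045
print([180+e(g[r,180:205],-1) for r in rs],[300+e(g[r,300:325],1) for r in rs])
Lp=ray(c,[[180+e(g[r,180:205],-1),r] for r in rs],z);Rp=ray(c,[[300+e(g[r,300:325],1),r] for r in rs],z)
T=ray(c,[[x,123+e(g[123:140,x],-1)] for x in (215,225,235,250,265,275,285)],z-.02)
o=ctrl.get_obs(); M=R.from_euler("xyz",o["eef_rot"],degrees=True)
for n,p in(("L",Lp),("R",Rp),("near bottom",T)): print(n,np.round(M.inv().apply(p-tcp)*1000,1)[:,:2].tolist())
E
```

```text
[188.5, 189.5, 190.5, 191.5, 191.5] [311.5, 310.5, 309.5, 309.5, 308.5]
L [[30.8, -34.9], [24.8, -34.8], [18.6, -34.6], [14.1, -34.4], [9.0, -34.7]]
R [[30.9, 35.0], [24.8, 34.8], [18.6, 34.7], [14.2, 35.0], [9.0, 34.7]]
near bottom [[65.0, -21.0], [65.0, -15.0], [65.0, -9.0], [64.9, 0.0], [65.0, 9.0], [64.4, 15.0], [64.4, 21.0]]
```

The carrier is centred on the TCP to within 0.5 mm. Now down between the rails, 22 mm short of the pin.

```bash
python3 shift.py '{"segments":[[-0.0009,0.0008,0.02,0,0,0,0.01],[0,0,0.02,0,0,0,0.01],[0,0,0.012,0,0,0,0.01],[0,0,0.006,0,0,0,0.01],[0,0,0.003,0,0,0,0.01],[0,0,0,0,0,0,0.01],[0,0,0,0,0,0,0.01]]}'
python3 shift.py '{"segments":[[0,0,0.002,0,0,0,0.01],[0,0,0,0,0,0,0.01],[0,0,0,0,0,0,0.01]]}'; python3 shift.py '{"segments":[[0,0,0.002,0,0,0,0.01],[0,0,0,0,0,0,0.01],[0,0,0,0,0,0,0.01]]}'
```

```text
time: 7.67
tool_pos: [0.5587, 0.2189, 0.084]
eef_rot: [180.0, 0.1, 171.3]
force: [0.0, 0.8, -4.1]
finger_gap: 0.0189
finger_force: 70.0
time: 7.92
tool_pos: [0.5585, 0.2189, 0.082]
eef_rot: [180.0, 0.1, 171.3]
force: [-0.0, 0.3, -4.4]
finger_gap: 0.0189
finger_force: 70.0
time: 8.17
tool_pos: [0.558, 0.2187, 0.0792]
eef_rot: [-180.0, -0.0, 171.3]
force: [0.5, 0.0, -3.0]
finger_gap: 0.0188
finger_force: 70.0
```

```bash
for i in 1; do python3 shift.py '{"segments":[[0,0,0.002,0,0,0,0.01],[0,0,0,0,0,0,0.01],[0,0,0,0,0,0,0.01]]}'; done; python3 shift.py '{"segments":[[0,0,0.001,0,0,0,0.01],[0,0,0,0,0,0,0.01],[0,0,0,0,0,0,0.01]]}'
```

```text
time: 8.42
tool_pos: [0.5581, 0.2187, 0.0772]
eef_rot: [-180.0, -0.0, 171.3]
force: [-0.4, -0.4, -3.5]
finger_gap: 0.0186
finger_force: 70.2
time: 8.67
tool_pos: [0.5581, 0.2188, 0.0771]
eef_rot: [180.0, 0.0, 171.3]
force: [-3.5, -1.5, 4.5]
finger_gap: 0.0189
finger_force: 71.0
```

The force rose at TCP z = 77.1 mm, so the carrier is riding on the pin. Now I'll slide towards +x.

```bash
python3 shift.py '{"segments":[[-0.003,0,-0.0003,0,0,0,0.01],[-0.003,0,0,0,0,0,0.01],[-0.003,0,0,0,0,0,0.01],[-0.003,0,0,0,0,0,0.01],[0,0,0,0,0,0,0.01],[0,0,0,0,0,0,0.01]]}'; python3 shift.py '{"segments":[[-0.002,0,0,0,0,0,0.01],[-0.002,0,0,0,0,0,0.01],[-0.001,0,0,0,0,0,0.01],[0,0,0,0,0,0,0.01],[0,0,0,0,0,0,0.01]]}'
```

```text
time: 9.17
tool_pos: [0.5699, 0.2173, 0.0771]
eef_rot: [180.0, -0.0, 171.3]
force: [-4.0, 1.1, 4.9]
finger_gap: 0.0188
finger_force: 71.0
time: 9.58
tool_pos: [0.5745, 0.2165, 0.0768]
eef_rot: [180.0, -0.0, 171.3]
force: [-4.6, 1.0, 5.0]
finger_gap: 0.0187
finger_force: 71.4
```

```bash
for k in 1; do python3 shift.py '{"segments":[[-0.001,0,0.0003,0,0,0,0.01],[-0.001,0,0,0,0,0,0.01],[0,0,0,0,0,0,0.01],[0,0,0,0,0,0,0.01]]}'; python3 shift.py '{"segments":[[-0.001,0,0.0003,0,0,0,0.01],[0,0,0,0,0,0,0.01],[0,0,0,0,0,0,0.01]]}'; python3 shift.py '{"segments":[[-0.001,0,0,0,0,0,0.01],[0,0,0,0,0,0,0.01],[0,0,0,0,0,0,0.01]]}'; done
```

```text
time: 9.92
tool_pos: [0.5774, 0.2158, 0.076]
eef_rot: [180.0, 0.1, 171.3]
force: [0.7, 0.4, -2.6]
finger_gap: 0.0192
finger_force: 70.3
time: 10.17
tool_pos: [0.578, 0.2153, 0.0752]
eef_rot: [-180.0, 0.0, 171.3]
force: [1.0, 1.1, -4.3]
finger_gap: 0.0189
finger_force: 70.2
time: 10.42
tool_pos: [0.5788, 0.2154, 0.0757]
eef_rot: [-180.0, -0.0, 171.3]
force: [0.2, 0.5, -3.7]
finger_gap: 0.019
finger_force: 70.2
```

The contact force has gone, so the socket is over the pin. Now I'll lower it.

```bash
python3 shift.py '{"segments":[[0,0,0.002,0,0,0,0.01],[0,0,0,0,0,0,0.01],[0,0,0,0,0,0,0.01]]}'; python3 shift.py '{"segments":[[0,0,0.002,0,0,0,0.01],[0,0,0,0,0,0,0.01],[0,0,0,0,0,0,0.01]]}';python3 shift.py '{"segments":[[0,0,0.002,0,0,0,0.01],[0,0,0,0,0,0,0.01],[0,0,0,0,0,0,0.01]]}'
```

```text
time: 10.67
tool_pos: [0.5786, 0.2155, 0.0737]
eef_rot: [-180.0, -0.0, 171.3]
force: [-0.2, -0.2, -3.5]
finger_gap: 0.0188
finger_force: 70.2
time: 10.92
tool_pos: [0.5786, 0.2155, 0.0718]
eef_rot: [-180.0, -0.0, 171.3]
force: [0.3, 0.3, -3.5]
finger_gap: 0.0191
finger_force: 70.2
time: 11.17
tool_pos: [0.5791, 0.2156, 0.0701]
eef_rot: [180.0, 0.0, 171.3]
force: [0.2, 0.5, -2.3]
finger_gap: 0.0189
finger_force: 70.3
```

It has gone below pin-top height freely and now touches the table. I'll press.

```bash
python3 shift.py '{"segments":[[0,0,0.001,0,0,0,0.01],[0,0,0.001,0,0,0,0.01],[0,0,0,0,0,0,0.01],[0,0,0,0,0,0,0.01]]}' 90; python3 shift.py '{"segments":[[0,0,0.001,0,0,0,0.01],[0,0,0.001,0,0,0,0.01],[0,0,0,0,0,0,0.01],[0,0,0,0,0,0,0.01]]}'; python3 shift.py '{"segments":[[0,0,0.001,0,0,0,0.01],[0,0,0,0,0,0,0.01],[0,0,0,0,0,0,0.01],[0,0,0,0,0,0,0.01]]}'
```

```text
time: 11.5
tool_pos: [0.5791, 0.2156, 0.0688]
eef_rot: [180.0, 0.0, 171.3]
force: [-1.7, -0.1, 4.0]
finger_gap: 0.0185
finger_force: 91.8
time: 11.83
tool_pos: [0.5791, 0.2157, 0.0669]
eef_rot: [180.0, 0.0, 171.3]
force: [-3.1, -1.5, 7.3]
finger_gap: 0.0185
finger_force: 92.1
time: 12.17
tool_pos: [0.5791, 0.2156, 0.0662]
eef_rot: [180.0, 0.0, 171.3]
force: [-3.4, -1.0, 7.9]
finger_gap: 0.0186
finger_force: 92.3
```

```bash
python3 shift.py '{"segments":[[0,0,0.001,0,0,0,0.01],[0,0,0,0,0,0,0.01],[0,0,0,0,0,0,0.01],[0,0,0,0,0,0,0.01]]}'; python3 shift.py '{"segments":[[0,0,0.001,0,0,0,0.01],[0,0,0,0,0,0,0.01],[0,0,0,0,0,0,0.01],[0,0,0,0,0,0,0.01]]}'; python3 shift.py '{"segments":[[0,0,0.001,0,0,0,0.01],[0,0,0,0,0,0,0.01],[0,0,0,0,0,0,0.01],[0,0,0,0,0,0,0.01]]}'
```

```text
time: 12.5
tool_pos: [0.5791, 0.2157, 0.0654]
eef_rot: [180.0, 0.0, 171.3]
force: [-5.3, -0.9, 9.3]
finger_gap: 0.0185
finger_force: 92.5
time: 12.83
tool_pos: [0.5791, 0.2157, 0.0651]
eef_rot: [180.0, 0.0, 171.3]
force: [-7.2, -1.9, 13.2]
finger_gap: 0.0187
finger_force: 93.5
time: 13.17
tool_pos: [0.5792, 0.2157, 0.0651]
eef_rot: [180.0, 0.0, 171.3]
force: [-8.9, -3.2, 18.4]
finger_gap: 0.0185
finger_force: 94.2
```

The height stopped at 65.1 mm while the push rose to 18 N, so the table is on its stop. I'll ease the sideways load and confirm with a picture.

```bash
python3 shift.py '{"segments":[[0.0007,0,0,0,0,0,0.01],[0,0,0,0,0,0,0.01],[0,0,0,0,0,0,0.01],[0,0,0,0,0,0,0.01],[0,0,0,0,0,0,0.01],[0,0,0,0,0,0,0.01]]}'
python3 - <<'E'
from h import *
f=imaging.grab_frame("wrist");s=imaging.grab_frame("scene")
cv2.imwrite("pics/end.png",np.hstack([f[:,60:452],s[120:504,150:542]])[:,:,::-1])
E
```

```text
time: 13.67
tool_pos: [0.5792, 0.2157, 0.0651]
eef_rot: [180.0, 0.1, 171.3]
force: [-6.3, -2.7, 17.3]
finger_gap: 0.0184
finger_force: 93.8Traceback (most recent call last):
  File "<stdin>", line 3, in <module>
    return _nx.concatenate(arrs, 1, dtype=dtype, casting=casting)
           ~~~~~~~~~~~~~~~^^^^^^^^^^^^^^^^^^^^^^^^^^^^^^^^^^^^^^^
ValueError: all the input array dimensions except for the concatenation axis must match exactly, but along dimension 0, the array at index 0 has size 384 and the array at index 1 has size 264
```

```bash
python3 - <<'E'
from h import *
f=imaging.grab_frame("wrist");s=imaging.grab_frame("scene")
cv2.imwrite("pics/end.png",np.hstack([f[:,60:452],s[:,112:512]])[:,:,::-1])
o=ctrl.get_obs();print(o["tool_pos"],o["force"])
E
```

```text
[0.57915865 0.21568485 0.06514336] [-6.53572702 -3.21465782 16.41379589]
```

View pics/end.png

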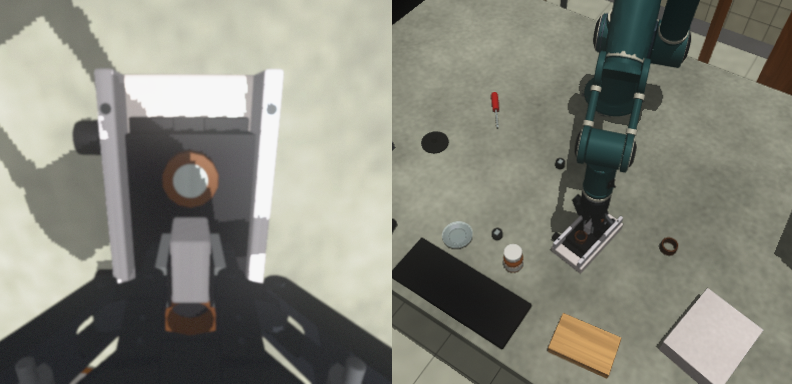

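The carrier sits level between the rails, with the ring at about (190,180) and the rib gripped at about (190,260). The bystanders in view are where they were. Handing in.

```bash
python3 -c "from cell import ctrl, imaging, finish_job; print(finish_job())"
```

```text
the job is handed in; nothing more can be done
None
```

The job is handed in: the carrier's socket is over the locating pin, the sprung table looks fully home (height held at 65.1 mm while the push rose from 13 N to 18 N), and the gripper still holds it down with about 16 N.

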